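# Mount an abrasive wheel on the tester with its keyed arbor

## Task

Set the green abrasive wheel squarely on top of the abrasion tester's hub and let go of it, then take the mauve keyed arbor out of the rack and push it down through the wheel into the hub, turning it until its key finds the keyway and slips in. Keep pushing against the ejector spring until the arbor's flange is tight down on the wheel, and finish like that: still gripping the arbor and holding it fully home. Leave the other things on the bench where they are.

Things in the scene. Friction and masses are not known exactly. Their poses are not given: they have to be found in the camera images.
- hub: Drive hub of the tester, upright, fixed to the bench. Origin: centre of its underside on the bench; z up. Dark round foot 110 mm across, 25 mm high, with a red line along +x; on it an aluminium column 52 mm across whose top is a flat shoulder for the wheel, 85 mm above the origin. A brass sleeve sticks up through it as a spigot.
- hub_shoulder (a point): Point on the hub's axis at the shoulder's height, 85 mm above the hub's origin: where the centre of the wheel's underside belongs. The brass spigot around it is 39 mm across and 8 mm tall; the wheel's bore goes over it with 2.5 mm play on each side.
- hub_mouth (a point): Centre of the bore's mouth, on the spigot's top, 93 mm above the hub's origin. Bore: 23 mm across, with one keyway 12 mm wide reaching 16 mm out from the axis, full depth. The keyway points along the hub's +x give or take up to 0.4 rad: see it from above, or feel for it by turning the arbor with its key resting lightly on the spigot. The sleeve takes 1 N m to turn.
- ejector (a joint): Black spring pin, 19 mm across, in the hub's bore: 0 at rest (top 51 mm above the hub's origin), grows in m as it is pushed down, 0.0145 at most, about 0.008 when the arbor is fully home. The spring pushes up with 6.6 N at 0 and 11 N at 0.008, more than the arbor's weight, so an arbor not held down rises again.
- wheel: Green abrasive wheel, a ring with flat ends: outside diameter 60 mm, bore 45 mm, 28 mm tall, about 0.12 kg. Lies flat on the bench to the robot's right. Origin: centre of its underside; z up along the bore.
- worn_wheel: Worn dark grey wheel of the same size, lying flat near the green one (they may have changed places); origin at the centre of its underside. Leave it.
- rack: White block, 80 mm (x) by 190 mm (y) by 75 mm high, fixed on the bench to the robot's left, with two upright through holes 33 mm across, 50 mm to either side of its centre along its y. Each holds an arbor hanging by its flange on the block's top. Origin: centre of its underside.
- arbor: Mauve keyed arbor, about 0.25 kg, upright in the rack, in either hole. Origin: centre of its lower tip; z up along its axis; its key points to its own +x. Shaft 20 mm across, 70 mm long, its lowest 5 mm tapering to 14 mm. Fully home its tip is 43 mm above the hub's origin.
- arbor_key (a point): Lower end of the arbor's steel key, on the axis, 18 mm above the tip. Key: 8 mm wide, reaching 14 mm out from the axis to the arbor's +x, from 18 to 45 mm above the tip. Resting on the spigot's top it is 93 mm above the hub's origin.
- arbor_head (a point): Centre of the arbor's mauve square head, the grip, 103 mm above the tip: 24 by 24 mm, sides along the arbor's x and y, from 78 to 128 mm above the tip. Red lines on the head's top and on the flange point the way the key does.
- arbor_flange (a point): Centre of the lower face of the arbor's steel flange, 70 mm above the tip; flange 54 mm across, 8 mm thick. Fully home it is 113 mm above the hub's origin, tight on the wheel.
- plain_arbor: Spare arbor of the same size without a key, with bare steel shaft and black head, in the other hole of the rack; origin at its lower tip. Leave it.
- weight: Steel cylinder, 44 mm across, 50 mm tall, standing at the far side; origin at the centre of its underside. Leave it.
- bottle: White bottle with a blue label, 56 mm across, 130 mm tall, standing far right; origin at the centre of its underside. Leave it.
- wrench: Steel wrench lying far left; leave it.
- sample_block: Aluminium sample block, 70 by 45 by 20 mm, lying at the far side; origin at the centre of its underside. Leave it.

How it is judged:
By the outcome, as a careful person would: the job done as asked, in the order asked, and still so for the second after the job is handed in, while the arm keeps its last pose, push and grip.
It also fails if it takes over 72 s, if anything falls off the work surface, if the arm or the gripper's body presses on something with over 40 N, if the wrist force passes 120 N, or if a joint passes its speed limit or range.

## Robot

A 6-joint arm with a two-finger parallel gripper is mounted at the origin on the work surface. World frame = base frame: x ahead of the robot, y to its left, z up, the work surface at z = 0. Lengths are in m, angles in rad, forces in N, time in s.
With the tool pointing down it reaches from about 0.225 to 0.875 m from the base axis. Payload 3.4 kg.
Tool frame: the origin (TCP) lies on the centre line of the jaws, within the pads' length; the fingertips stand 17 mm ahead of it and the grasp point (between the pads) lies 2 mm behind it (nose_length is the distance from the TCP to the fingertips, in m); z points along the fingers, y is the line along which they close (so a half turn about z gives the same grasp; the last joint's range is limited). The gripper opens to 85 mm and grips with 20 to 120 N. Pads are 22 mm wide; open, the fingers measure 114 mm over their backs; the gripper's body (76 mm by 85 mm) begins 54 mm behind the grasp point. The pads swing forward as they close: fully open they stand 13 mm farther back than shut.
Start: joints at [1.218, 0.276, 1.505, -0, 1.361, -0.121], TCP at [0.132, 0.56, 0.248] pointing down, gripper open.
Joint ranges: [-2.89, 2.89], [-0.75, 2.08], [0.22, 2.7], [-1.18, 4.32], [0.11, 2.71], [-2.7, 2.7]. Speed limits (rad/s): [2.57, 2.57, 3.14, 3.14, 3.14, 3.14].

## Interface

Orientations are given as a unit quaternion [w, x, y, z].
In Python, from rig import get_state, get_image, sign_off, find_in, place_of, nose_length gives the robot as it stands.
- The arm moves only by the tool apply_moves, never from a script. Its argument "deltas" is one flat list of numbers, 5 for each row, row after row: the finger opening in mm, from 0 to 85.4, then the shift along the tool's x, y, z in mm, then the turn about the tool's z in degrees. A call has 1 to 12 rows; each row is the pose to reach, as a shift and turn from the pose commanded when the call began, along the tool's axes at that moment; what a row does not reach only later rows make up. A row lasts 1/12 s, in which the tool goes at most 41.7 mm and 7.16 degrees, less where a joint would pass 70% of its speed; a pose out of reach is approached as far as the arm can. A call with a gripper value outside its range is refused whole. The fingers move at their own pace and stop on an object; "squeeze" is the grip in N (left out, the last holds). Time passes only in rows, so rows that repeat a pose let the fingers close. It gives the time, the measured TCP pose, the force, the opening and the grip force at its end, in the units of the state.
- get_state(): the state, without advancing time (a new reading comes with each control period).
- get_image(name): name is "side" or "top"; returns a dict with "frame" (400x640x3 uint8, red, green, blue), "K" (3x3 intrinsics, pixels), "k1" (the pictures are not rectified: a ray, as slopes to the right and down, at radius r is drawn at 1 + k1 r^2 times it, then the intrinsics apply), "position" and "orientation" of the camera in the world. Camera axes: x right, y down, z forward; pixel columns grow to the right and rows downward; lengths in m; the calibration is good to about 2 mm. A picture is of the moment at which its call begins. There is no depth.
- sign_off(): hands the job in; it is judged then, once.
Trained networks look in a picture, given as the dict that the camera call returned (one of the last four; its "shot" number tells which), for a name from the list of things; names that differ only in an ending like _2 or _b are one class to them, and where a whole thing is asked for, a point or a joint stands for the part that bears it (a point fixed in the world has none). Each returns a list of dicts, best first, with "score" (0 to 1); they miss things now and then, are a little off and sometimes report something else, mostly with a low value. They report only what shows in the picture. A call takes as long as a camera call.
- find_in(query, picture): "point" ([column, row] in pixels, amid what is visible of it).
- place_of(query, picture): "point" ([column, row] in pixels: a listed point, or the origin of a listed thing).
The state is a dict: "clock": time; "qpos": joint angles; "qd": joint speeds; "effort": joint torques, N m; "position": TCP position; "ee_rot": TCP orientation; "contact_force": force on the tool from outside, world axes, zero at the start; "moment": the same for the moment, N m; "width": finger opening in m; "gripper_force": force on a finger pad.
Only numpy, scipy, OpenCV 4.12 (cv2) and the standard library are available. Lean on these libraries where they do the work, as an engineer would, in place of code of your own. Each camera call takes 0.05 s, during which the arm holds its last target. There are 200 camera calls.

## Working session

There is one attempt and no reset: what is moved stays moved. The work goes in short steps, Python scripts to look and compute and a tool call to move; the robot and the scene stay as the last step left them, time stands still between calls to the robot, and variables do not carry over. Pictures are saved under pics/ and viewed, at most 10 in all, crops included, and the job is handed in when it is done.

Besides the shell and the picture viewer there is one more tool, called after "Request:" as name(argument=value, ...), one argument or row to a line, values as JSON. apply_moves: Moves the arm, as the interface text tells. Its arguments: {"type":"object","properties":{"deltas":{"type":"array"},"squeeze":{"type":"number"}},"required":["deltas"]}

```bash
mkdir -p pics
cat > h.py <<'E'
import numpy as np,cv2
from scipy.spatial.transform import Rotation as R
from rig import *
def rot(q): return R.from_quat([q[1],q[2],q[3],q[0]]).as_matrix()
def ray(im,p):
    K=np.array(im['K']);k=im['k1']
    d=cv2.undistortPoints(np.array([[p]],float),K,np.array([k,0,0,0,0.]))[0,0]
    return np.array(im['position']),rot(im['orientation'])@np.array([d[0],d[1],1])
def atz(im,p,z):
    o,d=ray(im,p);return o+d*(z-o[2])/d[2]
def tri(l):
    A=0;b=0
    for im,p in l:
        o,d=ray(im,p);d=d/np.linalg.norm(d);M=np.eye(3)-np.outer(d,d);A=A+M;b=b+M@o
    return np.linalg.solve(A,b)
def proj(im,X):
    r=rot(im['orientation']);c=r.T@(np.array(X)-im['position'])
    return cv2.projectPoints(c.reshape(1,1,3),np.zeros(3),np.zeros(3),np.array(im['K']),np.array([im['k1'],0,0,0,0.]))[0].ravel()
def save(im,n,crop=None,s=1):
    f=im['frame'][:,:,::-1]
    if crop: f=f[crop[1]:crop[3],crop[0]:crop[2]]
    cv2.imwrite('pics/'+n,cv2.resize(f,None,fx=s,fy=s,interpolation=cv2.INTER_CUBIC))
E
python3 - <<'E'
from h import *
np.set_printoptions(precision=4,suppress=True)
t=get_image('top');s=get_image('side');save(t,'t0.png');save(s,'s0.png')
for im in(t,s): print(im['position'],rot(im['orientation']).tolist(),np.array(im['K'])[0,0],im['k1'])
for n in['hub','hub_shoulder','hub_mouth','wheel','worn_wheel','rack','arbor','arbor_head','arbor_flange','plain_arbor']:
    a=place_of(n,t)[:2];b=place_of(n,s)[:2]
    print(n,[(x['point'],round(x['score'],2)) for x in a],[(x['point'],round(x['score'],2)) for x in b], tri([(t,a[0]['point']),(s,b[0]['point'])]) if a and b else '')
print(get_state(),nose_length)
E
```

```text
[ 0.3642 -0.0341  1.1333] [[0.02068103105470697, -0.9763731461495367, 0.21509945242275724], [-0.9997819795213808, -0.020816165707587382, 0.0016372750361015875], [0.0028789544671328077, -0.215086416873056, -0.9765907765783406]] 376.2959560600162 -0.042921623791799986
[0.2558 0.5992 0.9071] [[-0.8770907350392005, -0.35273468027134974, 0.3260216064040298], [-0.4801999275162158, 0.6594108473501341, -0.5784335432963751], [-0.010948612780462441, -0.6638942534250821, -0.7477463126939088]] 425.8165128843396 -0.09462398508807278
hub [([315.4, 226.1], 0.94)] [([349.2, 237.5], 0.86)] [ 0.5172 -0.016   0.0025]
hub_shoulder [([319.6, 226.6], 0.75)] [([348.6, 211.0], 0.68)] [ 0.5155 -0.027   0.0943]
hub_mouth [([317.5, 225.6], 0.77), ([311.4, 153.3], 0.59)] [([349.2, 207.4], 0.93)] [ 0.5138 -0.0216  0.1153]
wheel [([393.8, 257.7], 0.57)] [([404.3, 190.2], 0.87)] [ 0.4396 -0.2516 -0.0061]
worn_wheel [([394.8, 210.0], 0.77)] [([359.5, 170.5], 0.69)] [ 0.5848 -0.2556  0.0025]
rack [([216.0, 230.5], 0.93)] [([288.6, 333.3], 0.6)] [0.5083 0.2862 0.0052]
arbor [([394.3, 253.9], 0.7), ([229.4, 234.4], 0.
[... 169 characters left out ...]
935 0.2326 0.1169]
arbor_flange [([225.3, 234.0], 0.75)] [([303.1, 302.8], 0.83), ([275.2, 347.2], 0.64)] [0.4922 0.2383 0.0816]
plain_arbor [([199.9, 222.2], 0.78)] [([271.6, 346.7], 0.57)] [0.527  0.3337 0.0128]
{'clock': 1.1, 'qpos': array([ 1.218 ,  0.2759,  1.5049, -0.    ,  1.3607, -0.121 ]), 'qd': array([-0.0012,  0.0009, -0.0012,  0.0004, -0.0001, -0.0014]), 'effort': array([ -0.0004, -41.6676, -24.61  ,  -0.0002,   0.0003,  -0.    ]), 'position': array([0.1321, 0.5596, 0.2484]), 'ee_rot': array([0.    , 0.1157, 0.9933, 0.    ]), 'contact_force': array([-0.2082, -0.2972,  0.3227]), 'moment': array([ 0.0112,  0.0395, -0.0204]), 'gripper_force': 0.0, 'width': 0.08561893031300162} 0.017
```

View pics/t0.png

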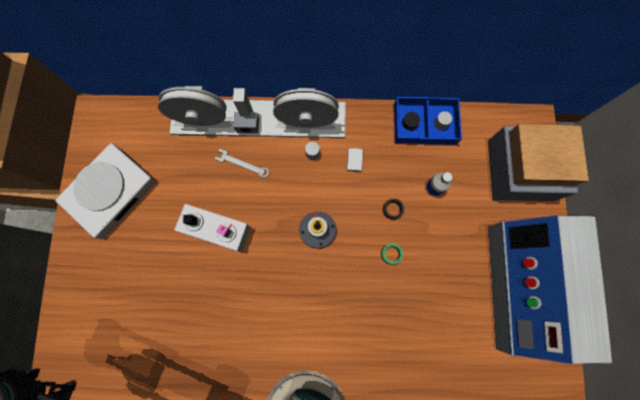

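View pics/s0.png

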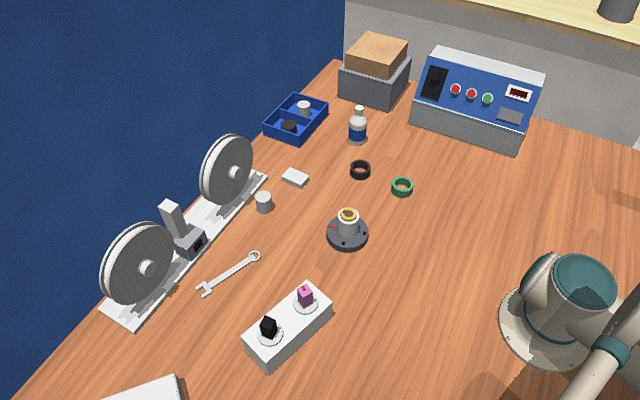

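The top view shows the mauve arbor at (224,231) in the rack's right hole, the green wheel at (392,254), and the hub at (317,228). The side view agrees. I'll refine those positions by colour.

```bash
cat >> h.py <<'E'
from scipy.optimize import least_squares
def circ(c,z,r,n=48):
    a=np.linspace(0,2*np.pi,n,endpoint=False);return np.c_[c[0]+r*np.cos(a),c[1]+r*np.sin(a),0*a+z]
def cen(pts):
    h=cv2.convexHull(np.float32(pts));m=cv2.moments(h);return np.array([m['m10'],m['m01']])/m['m00']
def blob(im,lo,hi,box):
    h=cv2.cvtColor(im['frame'],cv2.COLOR_RGB2HSV);m=cv2.inRange(h,lo,hi);k=np.zeros_like(m);k[box[1]:box[3],box[0]:box[2]]=1;m=m*k
    ys,xs=np.nonzero(m);return np.c_[xs,ys]
def pts2(im,X): return np.array([proj(im,x) for x in X])
def fitcyl(obs,x0,cyl):
    # obs: list of (im, blob pixels); cyl list of (z,r)
    f=lambda c: np.concatenate([cen(pts2(im,np.vstack([circ(c,z,r) for z,r in cyl])))-cen(b) for im,b in obs])
    s=least_squares(f,x0);return s.x,s.fun
E
python3 - <<'E'
from h import *
np.set_printoptions(precision=4,suppress=True)
t=get_image('top');s=get_image('side')
bt=blob(t,(55,90,50),(85,255,255),(370,235,415,275));bs=blob(s,(55,90,50),(85,255,255),(380,170,425,205))
W=[(0,.03),(.028,.03)]
for o in([(t,bt)],[(s,bs)],[(t,bt),(s,bs)]): print('wheel',fitcyl(o,[.44,-.25],W),[len(x[1]) for x in o])
a=blob(t,(140,60,60),(170,255,255),(205,215,245,250));b=blob(s,(140,60,60),(170,255,255),(285,270,330,325))
print('head px',cen(a),len(a),cen(b),len(b),tri([(t,cen(a)),(s,cen(b))]))
save(t,'c1.png',(170,190,350,260),4)
c=s['frame'][200:260,320:380];d=s['frame'][270:330,270:330]
cv2.imwrite('pics/c2.png',cv2.resize(np.hstack([c,d])[:,:,::-1],None,fx=6,fy=6,interpolation=cv2.INTER_CUBIC))
E
```

```text
wheel (array([ 0.4501, -0.2411]), array([-0., -0.])) [135]
wheel (array([ 0.4473, -0.2425]), array([-0., -0.])) [292]
wheel (array([ 0.4486, -0.2421]), array([ 0.3544,  0.5145, -0.469 , -0.0679])) [135, 292]
head px [221.9422 230.0711] 75 [304.5774 295.5617] 253 [0.4933 0.238  0.1155]
```

View pics/c1.png

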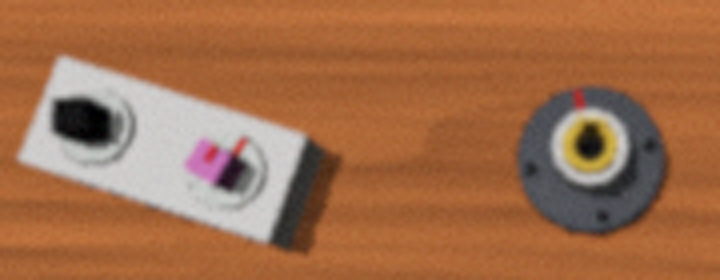

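View pics/c2.png

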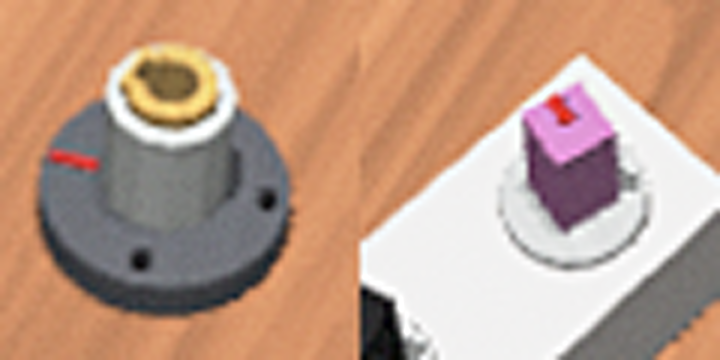

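Both crops agree with each other. The hub's red line is up in the top view at (577,95), with the keyway notch near (588,128). The arbor's key line points to the upper left in the side view, along the red mark at (560,110).

Run:
```python
from h import *
np.set_printoptions(precision=4,suppress=True)
t=get_image('top');s=get_image('side')
sq=lambda c,z,a,h=.012:np.array([[c[0]+h*(u*np.cos(a)-v*np.sin(a)),c[1]+h*(u*np.sin(a)+v*np.cos(a)),z] for u,v in((1,1),(1,-1),(-1,-1),(-1,1))])
for n,im,bh,br,by,bf in(('top',t,(205,215,245,250),(205,220,240,240),(305,210,330,240),(300,205,340,250)),('side',s,(285,270,330,325),(290,275,320,305),(335,200,362,225),(322,210,345,240))):
    yel=blob(im,(18,110,110),(32,255,255),by)
    hc,_=fitcyl([(im,yel)],[.515,-.02],[(.093,.0195)])
    red=np.vstack([blob(im,(0,160,90),(6,255,255),bf),blob(im,(174,160,90),(180,255,255),bf)])
    rl=atz(im,red.mean(0),.025)[:2]
    d=rl-hc
    # keyway: dark pixels within spigot disc
    P=[(atz(im,(u,v),.093)[:2]-hc,im['frame'][v,u].astype(int).sum()) for v in range(by[1],by[3]) for u in range(by[0],by[2])]
    P=[p for p in P if np.hypot(*p[0])<.017]
    prof=[]
    for a in np.arange(-180,180,15):
        e=np.array([np.cos(np.radians(a)),np.sin(np.radians(a))])
        q=[p[1] for p in P if .011<np.hypot(*p[0])<.017 and p[0]@e>np.cos(.2)*np.hypot(*p[0])]
        prof.append((int(a),int(np.mean(q)) if q else -1))
    print(n,'hub',hc,len(yel),'red',len(red),rl,'ang',np.degrees(np.arctan2(d[1],d[0])));print(prof)
    v=blob(im,(140,60,150),(170,255,255),bh)
    h=np.vstack([v]); G=np.array([atz(im,p,.133)[:2] for p in cv2.convexHull(np.float32(h)).reshape(-1,2)])
    r=cv2.minAreaRect(np.float32(G*1000)); print(' head',len(v),r)
    rr=np.vstack([blob(im,(0,150,90),(8,255,255),br),blob(im,(172,150,90),(180,255,255),br)])
    for p in rr: print('  ',p,atz(im,p,.133)[:2],end='')
    print()
```

```text
top hub [ 0.5163 -0.0199] 91 red 6 [ 0.5625 -0.0102] ang 11.919635941386717
[(-180, 400), (-165, 399), (-150, 415), (-135, 412), (-120, 426), (-105, 413), (-90, 426), (-75, 415), (-60, 412), (-45, 364), (-30, 307), (-15, 236), (0, 254), (15, 268), (30, 353), (45, 384), (60, 422), (75, 400), (90, 417), (105, 416), (120, 425), (135, 419), (150, 419), (165, 403)]
 head 64 ((494.0855407714844, 235.712646484375), (22.833951950073242, 21.257265090942383), 61.19322204589844)
   [229 227] [0.5023 0.2156]   [223 227] [0.502  0.2318]   [222 228] [0.4992 0.2343]   [223 228] [0.4993 0.2316]   [222 229] [0.4965 0.2341]
side hub [ 0.5148 -0.0191] 145 red 10 [ 0.555  -0.0127] ang 9.093112356818065
[(-180, 582), (-165, 565), (-150, 544), (-135, 503), (-120, 485), (-105, 486), (-90, 519), (-75, 499), (-60, 442), (-45, 464), (-30, 366), (-15, 290), (0, 324), (15, 459), (30, 556), (45, 570), (60, 568), (75, 562), (90, 551), (105, 539), (120, 554), (135, 558), (150, 573), (165, 581)]
 head 104 ((491.9208984375, 235.6636962890625), (23.901153564453125, 23.603260040283203), 61.868953704833984)
   [302 286] [0.5011 0.229 ]   [302 287] [0.4999 0.2311]   [303 287] [0.4981 0.2301]   [303 288] [0.497  0.2321]   [304 288] [0.4952 0.2311]   [303 289] [0.4958 0.2341]   [304 289] [0.494  0.2331]   [303 286] [0.4993 0.228 ]   [301 287] [0.5018 0.232 ]   [302 288] [0.4988 0.2331]   [305 289] [0.4922 0.2322]   [303 290] [0.4947 0.2361]   [304 290] [0.4929 0.2351]
```

```bash
cat >> h.py <<'E'
def plan(x,y,z,yaw=None):
    s=get_state();r=rot(s['ee_rot']);d=r.T@(np.array([x,y,z])-s['position'])*1000
    cy=np.degrees(np.arctan2(r[1,1],r[0,1]));t=0 if yaw is None else (cy-yaw+90)%180-90
    print('t%.2f'%s['clock'],'pos',np.round(s['position']*1000,1),'yaw %.1f'%cy,'w %.1f'%(s['width']*1000),'delta',np.round(d,1),'turn %.1f'%t,'q',np.round(s['qpos'],2),'F',np.round(s['contact_force'],1))
E
python3 -c "
from h import *
plan(.4487,-.2418,.15,20)"
```

```text
t1.30 pos [132.1 559.6 248.3] yaw 76.7 w 85.3 delta [-492.2 -707.3   98.3] turn 56.7 q [ 1.22  0.28  1.5  -0.    1.36 -0.12] F [ 0.1 -0.3 -0. ]
```

Request:
apply_moves(
  deltas=[85,-30,-41,0,7,85,-55,-80,0,14,85,-80,-115,0,21,85,-105,-150,0,28,85,-130,-185,0,35,85,-155,-220,0,42,85,-180,-255,0,49,85,-205,-290,0,56.7,85,-230,-325,0,56.7,85,-250,-359,0,56.7,85,-274,-393,0,56.7,85,-274,-393,0,56.7],
)

```text
clock: 2.3
position: [0.3094, 0.1107, 0.2487]
ee_rot: [0.001, 0.575, 0.818, -0.0]
contact_force: [0.7, 1.2, 0.3]
width: 0.085
gripper_force: 0.0
```

```bash
python3 -c "
from h import *
plan(.4487,-.2418,.12,20)"
```

```text
t2.30 pos [309.4 110.7 248.7] yaw 19.8 w 85.0 delta [-378.5   11.2  129.7] turn -0.2 q [ 0.13 -0.11  1.94 -0.    1.31 -0.21] F [0.7 1.2 0.3]
```

Request:
apply_moves(
  deltas=[85,-40,1,10,0,85,-80,2,20,0,85,-120,3,40,0,85,-160,5,60,0,85,-200,6,80,0,85,-240,7,100,0,85,-280,8,115,0,85,-320,10,125,0,85,-355,11,130,0,85,-378.5,11.2,130,0,85,-378.5,11.2,130,0,85,-378.5,11.2,130,0],
)

```text
clock: 3.3
position: [0.449, -0.2392, 0.1178]
ee_rot: [-0.0, 0.574, 0.819, 0.0]
contact_force: [-0.9, 1.0, -0.2]
width: 0.085
gripper_force: 0.0
```

Run:
```python
from h import *
plan(.4487,-.2418,.018,20)
t=get_image('top');s=get_image('side')
a=t['frame'][225:285,360:430];b=s['frame'][150:220,360:440]
cv2.imwrite('pics/c3.png',np.hstack([cv2.resize(a,(350,300)),cv2.resize(b,(343,300))])[:,:,::-1])
```

```text
t3.30 pos [ 449.  -239.2  117.8] yaw 19.9 w 85.0 delta [-2.4 -1.2 99.8] turn -0.1 q [-0.63  0.29  1.84  0.    1.01 -0.97] F [-0.9  1.  -0.2]
```

View pics/c3.png

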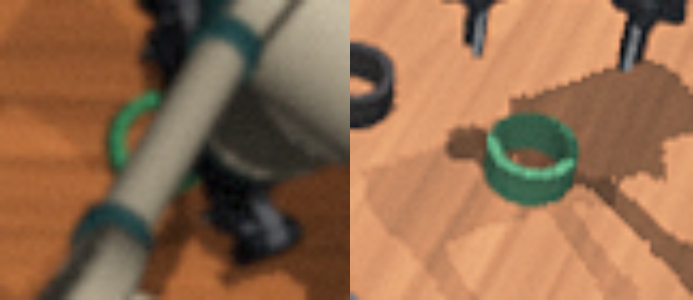

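The side view shows the wheel at about (530,160) in the crop, centred between the open fingers above it. Going down.

Request:
apply_moves(
  deltas=[85,0,0,30,0,85,0,0,55,0,85,0,0,70,0,85,0,0,80,0,85,0,0,80,0,85,0,0,80,0],
)

```text
clock: 3.9
position: [0.4485, -0.2368, 0.0386]
ee_rot: [-0.0, 0.573, 0.82, 0.0]
contact_force: [-0.0, -0.1, 0.5]
width: 0.0853
gripper_force: 0.0
```

Run:
```python
from h import *
plan(.4487,-.2418,.018,20)
s=get_image('side');save(s,'c4.png',(360,150,440,220),7)
```

```text
t3.90 pos [ 448.5 -236.8   38.6] yaw 20.1 w 85.3 delta [-4.8 -1.6 20.6] turn 0.1 q [-0.62  0.39  1.94  0.    0.81 -0.97] F [-0.  -0.1  0.5]
```

View pics/c4.png

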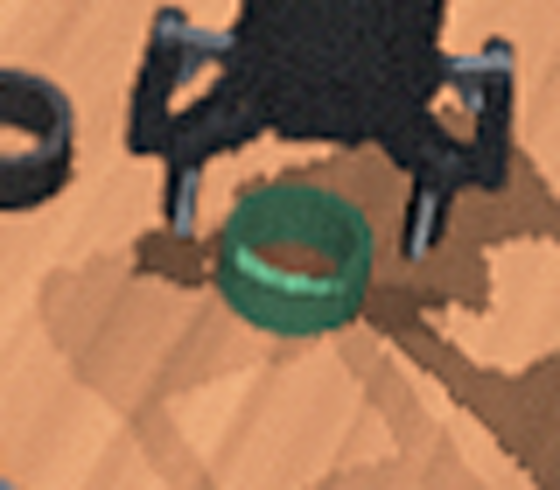

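Fingers straddle the wheel, with tips at (185,235) and (420,255) in the crop and the wheel at (295,260).

Run:
```python
from h import *
s=get_image('side')
print(atz(s,(403.2,185),.035), atz(s,(403.2,185),.03))
plan(.4475,-.2418,.018,20)
```

```text
[ 0.44152028 -0.23049968  0.035     ] [ 0.44258479 -0.23525644  0.03      ]
t4.00 pos [ 449.4 -237.7   39.4] yaw 20.1 w 85.1 delta [-3.2 -3.2 21.4] turn 0.1 q [-0.62  0.39  1.94  0.    0.81 -0.97] F [-0.2 -0.2 -0.1]
```

Request:
apply_moves(
  deltas=[85,-4,-2,10,0,85,-4,-2,20,0,85,-4,-2,21,0,50,-4,-2,21,0,50,-4,-2,21,0,50,-4,-2,21,0,50,-4,-2,21,0,50,-4,-2,21,0,50,-4,-2,21,0,50,-4,-2,21,0],
  squeeze=40,
)

```text
clock: 4.83
position: [0.4482, -0.2421, 0.0175]
ee_rot: [0.0, 0.573, 0.819, -0.0]
contact_force: [0.1, -0.2, 2.4]
width: 0.0593
gripper_force: 43.4
```

Run:
```python
from h import *
plan(.4475,-.2418,.16,20)
t,s=get_image('top'),get_image('side')
bs=blob(s,(55,90,30),(85,255,255),(370,165,435,215))
print(fitcyl([(s,bs)],[.447,-.24],[(0,.03),(.028,.03)]),len(bs))
```

```text
t4.83 pos [ 448.2 -242.1   17.5] yaw 20.0 w 59.3 delta [   0.5   -0.5 -142.5] turn 0.0 q [-0.63  0.42  1.96 -0.    0.76 -0.98] F [ 0.1 -0.2  2.4]
(array([ 0.44686345, -0.24278926]), array([2.16818648e-07, 3.41058836e-07])) 292
```

Request:
apply_moves(
  deltas=[50,0,0,-20,0,50,0,0,-50,0,50,0,0,-85,0,50,0,0,-115,0,50,0,0,-135,0,50,0,0,-142,0,50,0,0,-142,0],
)

```text
clock: 5.52
position: [0.4489, -0.2425, 0.1607]
ee_rot: [0.002, 0.573, 0.819, 0.0]
contact_force: [-0.4, 0.2, -1.7]
width: 0.0595
gripper_force: 44.0
```

```bash
python3 -c "
from h import *
plan(.516,-.019,.13,20)"
```

```text
t5.52 pos [ 448.9 -242.5  160.7] yaw 20.0 w 59.5 delta [187.2 139.5  30.5] turn 0.0 q [-0.63  0.24  1.78  0.    1.11 -0.98] F [-0.4  0.2 -1.7]
```

Request:
apply_moves(
  deltas=[50,20,15,0,0,50,48,36,0,0,50,78,58,0,0,50,108,80,5,0,50,138,103,15,0,50,160,120,25,0,50,177,132,30,0,50,187,139.5,30,0,50,187,139.5,30,0,50,187,139.5,30,0,50,187,139.5,30,0],
)

```text
clock: 6.43
position: [0.5148, -0.0194, 0.1289]
ee_rot: [-0.0, 0.574, 0.819, -0.0]
contact_force: [-1.2, 0.5, -0.5]
width: 0.0594
gripper_force: 44.0
```

Run:
```python
from h import *
np.set_printoptions(precision=4,suppress=True)
plan(.516,-.019,.13,20)
t,s=get_image('top'),get_image('side')
z=get_state()['position'][2]-.018
bs=blob(s,(55,90,30),(85,255,255),(300,150,400,240))
print('wheel side',fitcyl([(s,bs)],[.515,-.02],[(z,.03),(z+.028,.03)]),len(bs))
c=np.hstack([cv2.resize(s['frame'][150:260,300:400],(400,440)),cv2.resize(t['frame'][185:265,280:360],(400,440))])
cv2.imwrite('pics/c5.png',c[:,:,::-1])
```

```text
t6.43 pos [514.8 -19.4 128.9] yaw 20.0 w 59.4 delta [ 0.   1.3 -1.1] turn -0.0 q [-0.17  0.29  1.81 -0.    1.04 -0.52] F [-1.2  0.5 -0.5]
wheel side (array([ 0.53 , -0.047]), array([-0.,  0.])) 405
```

View pics/c5.png

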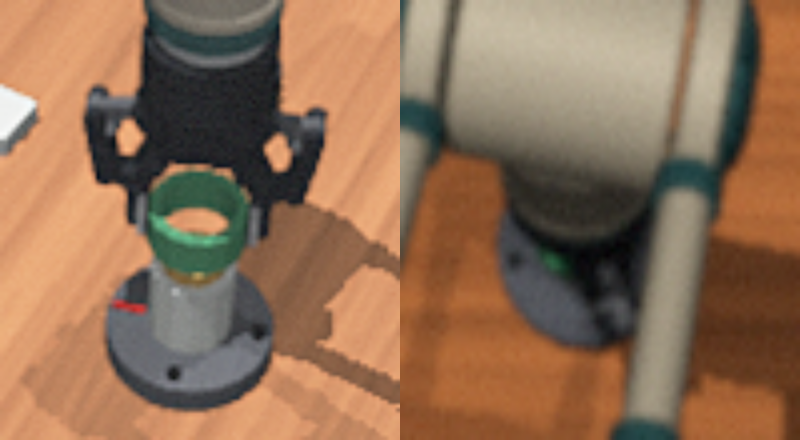

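The side crop shows the wheel held at (198,220) right above the column, with the brass just below it. The fit picked up the arm's teal band, so I'll redo it with a tighter box.

Run:
```python
from h import *
np.set_printoptions(precision=4,suppress=True)
s=get_image('side')
P=[]
for i in range(3):P.append(get_state()['position'])
P=np.mean(P,0);z=P[2]-.018
bs=blob(s,(55,90,30),(85,255,255),(330,188,366,222))
c,_=fitcyl([(s,bs)],[.515,-.02],[(z,.03),(z+.028,.03)])
print('TCP',P,'wheel side',c,len(bs),bs.min(0),bs.max(0),'pred',pts2(s,np.vstack([circ(c,z,.03),circ(c,z+.028,.03)])).min(0),pts2(s,np.vstack([circ(c,z,.03),circ(c,z+.028,.03)])).max(0))
```

```text
TCP [ 0.5151 -0.0197  0.1294] wheel side [ 0.5144 -0.0206] 395 [337 193] [361 217] pred [336.3862 191.7675] [361.7848 218.1899]
```

Request:
apply_moves(
  deltas=[50,0.7,1.1,5,0,50,0.7,1.1,10,0,50,0.7,1.1,14,0,50,0.7,1.1,17,0,50,0.7,1.1,20,0,50,0.7,1.1,22,0,50,0.7,1.1,22,0,50,0.7,1.1,22,0],
)

```text
clock: 7.25
position: [0.5165, -0.0179, 0.1072]
ee_rot: [0.001, 0.573, 0.819, -0.0]
contact_force: [1.5, -3.2, -2.8]
width: 0.0592
gripper_force: 43.9
```

Request:
apply_moves(
  deltas=[50,-0.7,0,1,0,50,-0.7,0,2,0,50,-0.7,0,3,0,50,-0.7,0,4,0,50,-0.7,0,5,0,50,-0.7,0,5,0],
)

```text
clock: 7.75
position: [0.5165, -0.0183, 0.1025]
ee_rot: [0.0, 0.573, 0.819, 0.0]
contact_force: [1.4, -1.4, 0.4]
width: 0.0597
gripper_force: 44.1
```

Run:
```python
from h import *
np.set_printoptions(precision=4,suppress=True)
plan(.516,-.019,.13,20)
s=get_image('side')
P=get_state()['position'];z=.085
bs=blob(s,(55,90,30),(85,255,255),(330,188,366,240))
c,_=fitcyl([(s,bs)],[.515,-.02],[(z,.03),(z+.028,.03)])
print(P,get_state()['contact_force'],'wheel side',c,len(bs),bs.min(0),bs.max(0),'pred',pts2(s,np.vstack([circ(c,z,.03),circ(c,z+.028,.03)])).min(0),pts2(s,np.vstack([circ(c,z,.03),circ(c,z+.028,.03)])).max(0))
```

```text
t7.75 pos [516.5 -18.3 102.5] yaw 20.0 w 59.7 delta [ -0.5  -0.7 -27.5] turn 0.0 q [-0.17  0.32  1.85 -0.    0.98 -0.52] F [ 1.4 -1.4  0.4]
[ 0.5165 -0.0183  0.1025] [ 1.4215 -1.5058 -0.3288] wheel side [ 0.5156 -0.0197] 364 [336 199] [360 224] pred [335.5145 198.9735] [360.4123 225.0198]
```

Request:
apply_moves(
  deltas=[50,0,-0.7,0.5,0,50,0,-0.7,1,0,50,0,-0.7,1.5,0,50,0,-0.7,1.5,0],
)

```text
clock: 8.13
position: [0.5165, -0.0183, 0.1024]
ee_rot: [0.001, 0.573, 0.819, 0.001]
contact_force: [-0.6, -0.3, 8.9]
width: 0.0593
gripper_force: 45.0
```

Seated. Back off the push, open, and rise.

Request:
apply_moves(
  deltas=[50,0,0,-1,0,70,0,0,-1,0,80,0,0,-1,0,85,0,0,-1,0,85,0,0,-1,0,85,0,0,-1,0,85,0,0,-20,0,85,0,0,-50,0,85,0,0,-90,0,85,0,0,-130,0,85,0,0,-150,0,85,0,0,-150,0],
)

```text
clock: 9.13
position: [0.5184, -0.0188, 0.2562]
ee_rot: [0.005, 0.573, 0.819, 0.002]
contact_force: [1.4, 0.6, -0.2]
width: 0.0855
gripper_force: 0.0
```

Run:
```python
from h import *
np.set_printoptions(precision=4,suppress=True)
plan(.493,.2357,.20,-28.5)
s=get_image('side');z=.085
bs=blob(s,(55,90,30),(85,255,255),(330,195,366,240))
c,_=fitcyl([(s,bs)],[.515,-.02],[(z,.03),(z+.028,.03)]);X=pts2(s,np.vstack([circ(c,z,.03),circ(c,z+.028,.03)]))
print(c,len(bs),bs.min(0),bs.max(0),X.min(0),X.max(0))
```

```text
t9.13 pos [518.4 -18.8 256.2] yaw 20.0 w 85.5 delta [248.1  62.8  55.5] turn 48.5 q [-0.17  0.18  1.61  0.    1.34 -0.52] F [ 1.4  0.6 -0.2]
[ 0.5153 -0.0194] 357 [337 200] [359 224] [335.547 199.111] [360.4527 225.1672]
```

Request:
apply_moves(
  deltas=[60,25,6,0,7,50,60,15,0,14,50,98,24,5,21,50,136,34,15,28,50,174,43,25,35,50,205,52,35,42,50,230,58,45,48.5,50,248,63,55,48.5,50,248,63,55,48.5,50,248,63,55,48.5],
)

```text
clock: 10.02
position: [0.4882, 0.2363, 0.1935]
ee_rot: [-0.0, 0.859, 0.513, -0.003]
contact_force: [0.9, -0.0, 1.2]
width: 0.0499
gripper_force: 0.0
```

Run:
```python
from h import *
np.set_printoptions(precision=4,suppress=True)
plan(.493,.2357,.11,-28.5)
s=get_image('side');t=get_image('top')
c=np.hstack([cv2.resize(s['frame'][240:340,250:350],(400,400)),cv2.resize(t['frame'][180:260,180:260],(400,400))])
cv2.imwrite('pics/c6.png',c[:,:,::-1])
```

```text
t10.02 pos [488.2 236.3 193.5] yaw -28.3 w 49.9 delta [ 2.1  4.8 83.5] turn 0.2 q [ 0.32  0.27  1.66 -0.    1.22  0.82] F [ 0.9 -0.   1.2]
```

View pics/c6.png

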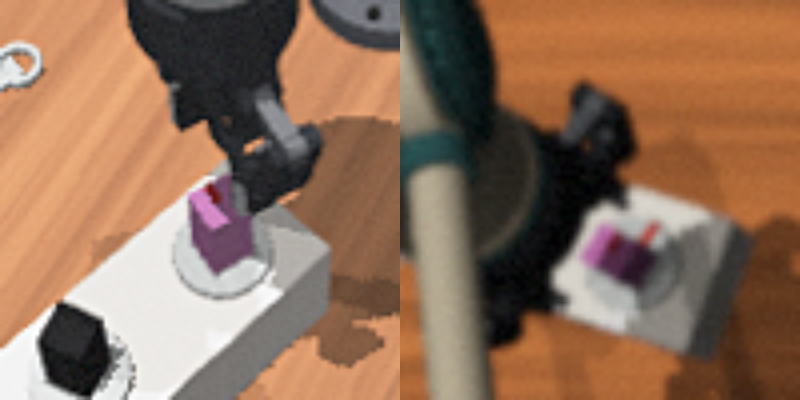

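The views show the gripper above the mauve head at (220,225) in the side crop, with one finger on each side. Correct 5 mm, go down and close.

Request:
apply_moves(
  deltas=[50,2,4.5,0,0,50,2,4.5,20,0,50,2,4.5,45,0,50,2,4.5,65,0,50,2,4.5,78,0,50,2,4.5,83.5,0,50,2,4.5,83.5,0,50,2,4.5,83.5,0],
)

```text
clock: 10.78
position: [0.4957, 0.2352, 0.113]
ee_rot: [0.0, 0.86, 0.511, 0.001]
contact_force: [0.6, 0.8, 0.6]
width: 0.0502
gripper_force: 0.0
```

Run:
```python
from h import *
plan(.493,.2357,.11,-28.5)
```

```text
t10.78 pos [495.7 235.2 113. ] yaw -28.5 w 50.2 delta [-0.9 -2.6  3. ] turn -0.0 q [ 0.32  0.35  1.77 -0.    1.03  0.81] F [0.6 0.8 0.6]
```

Request:
apply_moves(
  deltas=[50,-1,-2,2,0,50,-1,-2,2,0,15,-1,-2,2,0,15,-1,-2,2,0,15,-1,-2,2,0,15,-1,-2,2,0,15,-1,-2,2,0,15,-1,-2,2,0,15,-1,-2,2,0],
  squeeze=80,
)

```text
clock: 11.53
position: [0.4929, 0.236, 0.111]
ee_rot: [0.0, 0.859, 0.511, 0.001]
contact_force: [-0.2, -0.8, 5.1]
width: 0.023
gripper_force: 78.9
```

Run:
```python
from h import *
print(get_state()['moment'])
plan(.493,.2357,.11,-28.5)
```

```text
[-0.05195218  0.20863838 -0.02415392]
t11.53 pos [492.9 236.  111. ] yaw -28.5 w 23.0 delta [-0.2  0.2  1. ] turn 0.0 q [0.32 0.35 1.77 0.   1.02 0.82] F [-0.2 -0.8  5.1]
```

Request:
apply_moves(
  deltas=[15,0,0,-10,0,15,0,0,-35,0,15,0,0,-70,0,15,0,0,-100,0,15,0,0,-125,0,15,0,0,-138,0,15,0,0,-142,0,15,0,0,-142,0],
)

```text
clock: 12.2
position: [0.4926, 0.236, 0.2531]
ee_rot: [0.0, 0.859, 0.511, 0.001]
contact_force: [0.6, -0.0, -2.7]
width: 0.0232
gripper_force: 79.1
```

Run:
```python
from h import *
plan(.516,-.0187,.24,-5)
```

```text
t12.20 pos [492.6 236.  253.1] yaw -28.5 w 23.2 delta [-212.7  142.    13. ] turn -23.5 q [0.32 0.23 1.56 0.   1.35 0.82] F [ 0.6 -0.  -2.7]
```

Request:
apply_moves(
  deltas=[15,-20,13,0,-5,15,-48,32,0,-10,15,-78,52,0,-15,15,-108,72,0,-20,15,-138,92,0,-23.5,15,-165,110,0,-23.5,15,-190,127,0,-23.5,15,-205,137,5,-23.5,15,-212.5,142,10,-23.5,15,-212.5,142,10,-23.5,15,-212.5,142,10,-23.5],
)

```text
clock: 13.12
position: [0.5149, -0.018, 0.2407]
ee_rot: [-0.002, 0.737, 0.675, -0.001]
contact_force: [-0.4, -0.1, -2.6]
width: 0.0233
gripper_force: 78.9
```

Run:
```python
from h import *
np.set_printoptions(precision=4,suppress=True)
plan(.516,-.0187,.24,-5)
s=get_image('side');t=get_image('top')
P=get_state()['position']
print(pts2(s,[[P[0],P[1],P[2]-.106],[P[0],P[1],P[2]-.036]]))
for n in('arbor','arbor_key','arbor_flange','arbor_head'):
    for im in(s,t): print(n,[(x['point'],round(x['score'],2)) for x in place_of(n,im)[:2]])
c=np.hstack([cv2.resize(s['frame'][130:250,300:400],(500,600)),cv2.resize(t['frame'][180:264,285:327],(300,600))])
cv2.imwrite('pics/c7.png',c[:,:,::-1])
```

```text
t13.12 pos [514.9 -18.  240.7] yaw -5.0 w 23.3 delta [-0.6  1.1  0.7] turn -0.0 q [-0.17  0.19  1.64  0.    1.31 -0.08] F [-0.4 -0.1 -2.6]
[[348.0943 202.7899]
 [349.4895 182.6273]]
arbor [([346.7, 203.6], 0.89)]
arbor [([313.6, 222.1], 0.57), ([198.7, 223.8], 0.17)]
arbor_key [([352.5, 193.4], 0.67)]
arbor_key []
arbor_flange [([350.7, 184.2], 0.62)]
arbor_flange [([315.9, 218.9], 0.4), ([312.5, 219.0], 0.32)]
arbor_head [([349.3, 171.9], 0.65)]
arbor_head [([313.7, 218.0], 0.5), ([318.3, 225.5], 0.33)]
```

View pics/c7.png

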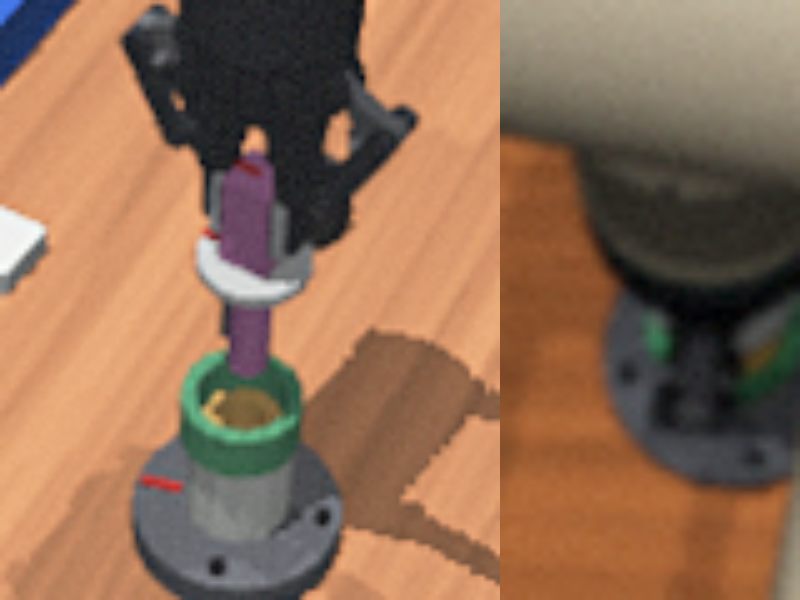

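The side crop shows the key on the left at (228,320), above the keyway at (205,405), and the tip at (250,378) over the bore. I'll measure the shaft's offset.

Run:
```python
from h import *
np.set_printoptions(precision=4,suppress=True)
s=get_image('side')
P=np.mean([get_state()['position'] for _ in range(1)],0);print(P)
h=cv2.cvtColor(s['frame'],cv2.COLOR_RGB2HSV)
ys=[];
for v in range(189,206):
    r=[u for u in range(340,362) if 140<=h[v,u,0]<=172 and h[v,u,1]>50]
    if r: ys.append((v,min(r),max(r)));
print(ys)
# axis prediction for hub (side-cam estimate) extended to the same heights, rows
for c in([.5148,-.0191],P[:2]):
    a=pts2(s,[[c[0],c[1],z] for z in (.135,.15,.17,.19)]);print(c,a.tolist())
    z=P[2]-.106;q=pts2(s,np.vstack([circ(c,z,.007),circ(c,z+.005,.010)]));print(' tip low row',q[:,1].max(),'cols',q[:,0].min(),q[:,0].max())
```

```text
[ 0.516  -0.0184  0.2424]
[(191, 345, 353), (192, 345, 353), (193, 345, 352), (194, 345, 352), (195, 345, 352), (196, 345, 352), (197, 346, 352), (198, 346, 352), (199, 346, 352), (200, 346, 352), (201, 345, 352), (202, 346, 352), (203, 347, 350)]
[0.5148, -0.0191] [[348.694778623164, 202.60975172720165], [348.9889534134739, 198.46902901567057], [349.39055315761254, 192.8026361768301], [349.8032212513839, 186.96360596388118]]
 tip low row 204.44067137151228 cols 344.63165430646296 353.0132667690672
[ 0.516  -0.0184] [[348.1135488433164, 202.63379425112788], [348.4012774983786, 198.49313413500255], [348.79407428940783, 192.82681508346116], [349.1976933622749, 186.9878463836229]]
 tip low row 204.46494004781837 cols 344.04778070913073 352.4292227420948
```

Request:
apply_moves(
  deltas=[15,0,0,10,0,15,0,0,22,0,15,0,0,34,0,15,0,0,41,0,15,0,0,46,0,15,0,0,50,0,15,0,0,53,0,15,0,0,53,0,15,0,0,53,0],
)

```text
clock: 14.42
position: [0.5162, -0.0187, 0.1895]
ee_rot: [0.0, 0.737, 0.676, 0.0]
contact_force: [-0.1, -0.2, -2.2]
width: 0.023
gripper_force: 79.0
```

Run:
```python
from h import *
print(get_state()['moment'])
plan(.516,-.0187,.24,-5)
```

```text
[-0.02723127 -0.00953897 -0.02862475]
t14.42 pos [516.2 -18.7 189.5] yaw -5.0 w 23.0 delta [ -0.   -0.2 -50.5] turn 0.0 q [-0.17  0.23  1.72  0.    1.19 -0.08] F [-0.1 -0.2 -2.2]
```

Request:
apply_moves(
  deltas=[15,0,0,2,0,15,0,0,4,0,15,0,0,6,0,15,0,0,7.5,0,15,0,0,8.5,0,15,0,0,9.5,0,15,0,0,10.5,0,15,0,0,10.5,0],
)

```text
clock: 15.08
position: [0.5159, -0.0187, 0.1786]
ee_rot: [-0.0, 0.737, 0.676, -0.0]
contact_force: [-0.1, -0.9, -2.3]
width: 0.0233
gripper_force: 79.0
```

Request:
apply_moves(
  deltas=[15,0,0,1,0,15,0,0,2,0,15,0,0,3,0,15,0,0,4,0,15,0,0,5,0,15,0,0,6,0,15,0,0,6,0],
)

```text
clock: 15.67
position: [0.5158, -0.0186, 0.1726]
ee_rot: [-0.0, 0.737, 0.676, -0.0]
contact_force: [-0.3, -0.5, -2.0]
width: 0.023
gripper_force: 79.0
```

The key slipped in without resistance. Continue down to the ejector.

Request:
apply_moves(
  deltas=[15,0,0,3,0,15,0,0,6,0,15,0,0,9,0,15,0,0,12,0,15,0,0,14,0,15,0,0,16,0,15,0,0,18,0,15,0,0,19,0,15,0,0,19,0],
)

```text
clock: 16.42
position: [0.5159, -0.0187, 0.1544]
ee_rot: [0.0, 0.737, 0.676, 0.0]
contact_force: [-1.1, -0.3, 5.4]
width: 0.023
gripper_force: 80.0
```

Request:
apply_moves(
  deltas=[15,0,0,1,0,15,0,0,2,0,15,0,0,3,0,15,0,0,4,0,15,0,0,5,0,15,0,0,6,0,15,0,0,6.5,0,15,0,0,6.5,0],
  squeeze=100,
)

```text
clock: 17.08
position: [0.516, -0.0187, 0.149]
ee_rot: [0.0, 0.737, 0.676, 0.0]
contact_force: [-3.0, 0.4, 10.6]
width: 0.0231
gripper_force: 99.4
```

Request:
apply_moves(
  deltas=[15,0,0,0.7,0,15,0,0,1.4,0,15,0,0,2.1,0,15,0,0,2.1,0,15,0,0,2.1,0],
)

```text
clock: 17.5
position: [0.516, -0.0187, 0.149]
ee_rot: [0.001, 0.737, 0.676, 0.001]
contact_force: [-6.6, 1.1, 23.0]
width: 0.0227
gripper_force: 100.8
```

Run:
```python
from h import *
plan(.516,-.0187,.149,-5)
s=get_image('side');save(s,'c8.png',(315,170,385,245),8)
```

```text
t17.50 pos [516.  -18.7 149. ] yaw -5.0 w 22.7 delta [-0. -0. -0.] turn 0.0 q [-0.17  0.27  1.78 -0.    1.09 -0.08] F [-6.6  1.1 23. ]
```

View pics/c8.png

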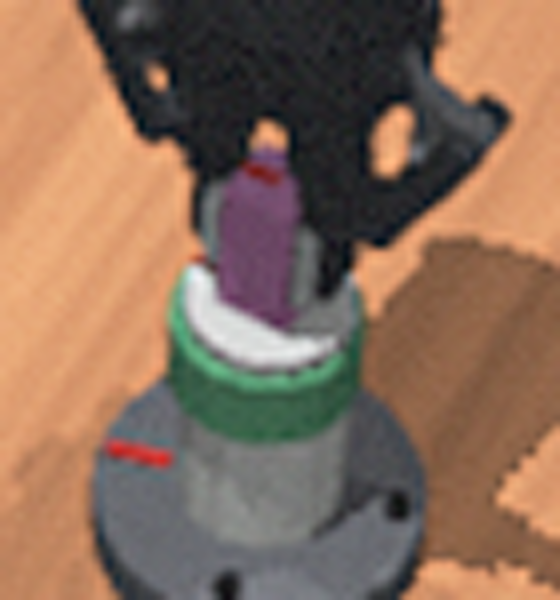

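The flange (270,330) sits flat on the wheel's rim, the wheel is square on the column, and the arbor is held home with a 23 N push.

```bash
python3 -c "
from rig import *
print(sign_off())"
```

```text
the job is handed in; nothing more can be done
None
```

The green wheel is square on the hub and the mauve arbor is keyed in, with its flange tight on the wheel. I handed the job in at about 17.5 s, with the arm still gripping the arbor and pushing it home at about 23 N.

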